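# Tip the standing parts tin over the low stop and lay it home in its rack

### The arm

A 6-joint arm with a two-finger parallel gripper is mounted at the origin on the work surface. World frame = base frame: x ahead of the robot, y to its left, z up, the work surface at z = 0. Lengths are in mm, angles in rad, forces in N, time in s.
With the tool pointing down it reaches from about 375 to 925 mm from the base axis. Payload 5.7 kg.
Tool frame: the origin (TCP) lies midway between the tips of the shut fingers; the grasp point (between the pads) lies 19 mm behind it; z points along the fingers, y is the direction in which the jaws open and shut (so a half turn about z gives the same grasp; the last joint's range is limited). The gripper opens to 88 mm and grips with 3 to 60 N. Pads are 20 mm wide; open, the fingers measure 115 mm over their backs; the gripper's body (75 mm by 178 mm) begins 61 mm behind the grasp point.
Start: joints at [1.203, 0.359, 1.51, -0, 1.272, -0.115], TCP at [150.063, 580.896, 200.923] pointing down, gripper open.
Joint ranges: [-2.97, 2.97], [-1.01, 2.36], [0.21, 2.38], [-0.96, 4.11], [0.2, 2.71], [-2.98, 2.98]. Speed limits (rad/s): [2.39, 2.39, 3.14, 3.14, 3.14, 3.14].

### API

Orientations are given as a 3x3 rotation matrix whose columns are the frame's x, y, z axes.
In Python, from cell import * gives the robot as it stands. Calls block until the motion is done:
- move_ptp(position, orientation): joint-space move of the TCP to a pose.
- move_linear(position, ori=None, speed=150, guard=None): straight line of the TCP; ori=None keeps the orientation; speed is the mean speed in mm/s. With guard (N) it stops when the force on the tool has changed by that much, and returns True; else False.
- move_j(angles): joint-space move.
- set_gripper(opening, grasp_force=None): opening from 0.0 (shut) to 1.0 (fully open); grasp_force is the grip in N (None keeps the last); returns when the fingers have stopped.
- wait(seconds).
- inverse_kinematics(position, orientation): joint angles nearest the present ones, or None.
- get_state(): the state.
- capture(name): name is "side" or "top" or "wrist"; returns (picture, depth): 384x512x3 uint8, red, green, blue; 384x512 float32, mm along the optical axis (not along the pixel's ray), 0 where there is no reading.
- calibration(name): a dict with "camera_matrix" (3x3 intrinsics, pixels), "R" (3x3) and "t" (3): a world point X has camera coordinates R X + t; the wrist camera has in their place "tool_from_camera" (4x4, takes a point from camera to tool coordinates, whose origin is the TCP and whose axes are the flange's). Camera axes: x right, y down, z forward; pixel columns grow to the right and rows downward; lengths in mm; the calibration is good to about 2 mm. The wrist camera is an equidistant fisheye: a pixel r from the principal point sees the ray r / f radians off the axis. A picture is of the moment at which its call begins: read the wrist's pose just before it. calibration takes no time and is no camera call.
A pose or a line that the arm cannot do raises MotionError and nothing moves.
- sign_off(): hands the job in, once; it reports no verdict.
The state is a dict: "t": time; "joint_pos": joint angles; "joint_vel": joint speeds; "joint_efforts": joint torques, N m; "position": TCP position; "tcp_rot": TCP orientation; "contact_force": force on the tool from outside, world axes, zero at the start; "torque": the same for the moment, N m; "gripper_width": opening from 0.0 (shut) to 1.0 (fully open).
Only numpy, scipy, OpenCV 4.12 (cv2) and the standard library are available. Lean on these libraries where they do the work, as an engineer would, in place of code of your own. Each camera call takes 0.05 s, during which the arm holds its last target.

### The job

Lay the small steel parts tin down in the low rack beside it, lid upwards: slide it, still upright, square and snug against the rack's low stop bar and keep it pressed there for a second, then tip it over the stop onto its side, and slide it fully home against the end fence, square and in the middle of the deck. Push gently throughout, as the tin dents easily, leave the coupling, the elbow and the jar alone, and let go of everything at the end.

Things in the scene. Friction and masses are not known exactly. Their poses are not given: they have to be found in the camera images.
- rack: Low fixed rack on the table; place and heading vary. Origin on the table under its middle; x runs level from the stop bar to the end fence (the way the tin is slid and tipped), y across, z up. Flat plywood deck, top 10 mm above the table, from x = -55 to +65 mm and 75 mm to each side; side rails 10 mm high, 14 mm wide at y = +-85 mm, x = -127 to +67 mm. Bare smooth table before the deck.
- stop_zone (a point): A point of the rack (x = -85, z = +10 mm, rack axes) near the low stop bar: a steel bar 10 mm high, 12 mm thick, lying across the rack between the rails and clamped. The bar is adjustable: the face that the tin meets lies anywhere within 12 mm of this point along x. It is not measured: find it by feel.
- fence_face (a point): Middle of the stopping face (x = +65 mm, z = +20 mm, rack axes) of the aluminium end fence, 30 mm high, 190 mm wide. With the tin fully home its centre is 52 mm before this face, 40 mm above the table.
- tin_center (a point): Centre of the closed dark green steel tin, half-way up: a box 60 mm (its x) by 85 (y) by 105 (z), 0.65 to 0.95 kg, evenly loaded. It starts on its 60 x 85 end, z up, 27 to 85 mm short of the stop zone, within 20 mm of the rack's middle line, its x within 0.2 rad of the rack's. Slippery (friction about 0.2): without a stop it slides however high it is pushed. Never push it with over 20 N.
- tin_lid (a point): Middle of the tin's lid, its -x face (85 x 105 mm): the face to push, which ends on top. Sliding takes 1 to 3 N; snug against the stop it tips at about 4 to 7 N pushed 40 mm above the table, at 2 to 3 N near the top, and falls by itself past about 30 degrees. Laid down it overhangs the stop and has some 50 to 85 mm to slide to the fence.
- coupling: Bystander: galvanised pipe coupling, a ring 52 mm across and 45 mm high, standing on the table; origin at the centre of its underside.
- elbow: Bystander: galvanised pipe elbow on a round flange 54 mm across, 80 mm high, beyond the fence; origin at the centre of its underside, its side outlet reaches 40 mm along its x.
- jar: Bystander: small closed glass jar 54 mm across, 75 mm high; origin at the centre of its underside.
Things that resemble listed ones, but are neither listed nor needed, are in the scene too. Of the things that look like the part that bears tin_center, the middle-sized one is meant.

How it is judged (in metres and radians):
On the way, in this order (a step that is already met when the one before it is completed fails the run):
1. the tin, still upright (within 3 degrees) and square to the rack (within 4 degrees), is pressed against the low stop bar (angle between tin_center's own z axis and vertical below 0.055 rad and angle between the x axis of tin_center and the x axis of rack, either way round below 0.07 rad and contact force between tin and rack above 0.8 N), for 0.6 s.
2. the tin lies on its side, lid up (angle between tin_center's own x axis and vertical above 3 rad), for 0.2 s.
At the end, for the whole second after the job is handed in: The tin lies flat on the deck, lid up, its upper end against the end fence (gap at its middle under 3 mm), square to the rack within 4.5 degrees, its centre within 30 mm of the rack's middle line, at rest and released (angle between tin_center's own x axis and vertical above 3 rad and x of tin_center in the frame of rack between 0.0095 and 0.0155 m and y of tin_center in the frame of rack between -0.03 and 0.03 m and z of tin_center in the frame of rack between 0.036 and 0.044 m and angle between the z axis of tin_center and the x axis of rack, either way round below 0.08 rad and linear speed of tin below 0.01 m/s); the robot touches nothing.
It fails at once if the robot pushes the tin with more than 20 N (contact force between any of the fingers, the arm and tin above 20 N).
It fails at once if a bystander is moved by more than 10 mm (distance of any of coupling, elbow, jar from where it was at the start of the episode above 0.01 m).
It also fails if it takes over 72 s, if anything falls off the work surface, if the arm or the gripper's body presses on something with over 40 N, if the wrist force passes 120 N, or if a joint passes its speed limit or range.

## Working session

There is one attempt and no reset: what is moved stays moved. The work goes in short steps, each a Python script; the robot and the scene stay as the last script left them, time stands still between calls to the robot, and variables do not carry over. Pictures are saved under pics/ and viewed, and the job is handed in when it is done.

```bash
mkdir -p pics; ls
python3 - <<'E'
from cell import *
import cv2,numpy as np
for n in("side","top","wrist"):
    p,d=capture(n); cv2.imwrite(f"pics/{n}0.png",p[:,:,::-1]); np.save(f"/tmp/{n}0.npy",d); np.save(f"/tmp/{n}0p.npy",p)
    print(n,calibration(n))
print(get_state())
E
```

```text
pics
side {'camera_matrix': array([[411.52046346,   0.        , 251.17466975],
       [  0.        , 411.52046346, 193.09842743],
       [  0.        ,   0.        ,   1.        ]]), 'R': array([[-0.90252624, -0.43037992, -0.01481599],
       [-0.30470198,  0.66252979, -0.68425944],
       [ 0.30430755, -0.61304764, -0.72908814]]), 't': array([508.11647026, 168.29150404, 827.76298302])}
top {'camera_matrix': array([[404.12927369,   0.        , 252.92311878],
       [  0.        , 404.12927369, 190.63609489],
       [  0.        ,   0.        ,   1.        ]]), 'R': array([[-0.00377673, -0.99997384, -0.00616921],
       [-0.99469616,  0.00439078, -0.10276315],
       [ 0.10278755,  0.00574838, -0.99468672]]), 't': array([ 60.66324578, 577.72327515, 897.16759629])}
wrist {'camera_matrix': array([[297.31863964,   0.        , 256.26004962],
       [  0.        , 297.31863964, 190.966682  ],
       [  0.        ,   0.        ,   1.        ]]), 'tool_from_camera': array([[ 6.31178273e-04, -9.60024305e-01, -2.79915944e-01,
         7.59102028e+01],
       [ 9.99999385e-01,  3.50550589e-04, 
[... 315 characters left out ...]
        1.27254154e+00, -1.15097999e-01]), 'joint_vel': array([ 0.0004578 , -0.00131717, -0.00357895,  0.00069059, -0.0009171 ,
       -0.00085759]), 'joint_efforts': array([-4.93582611e-04, -5.15755999e+01, -2.71006304e+01,  6.77134353e-02,
        3.05735820e-02, -9.40443738e-05]), 'position': array([149.87706532, 580.4047401 , 200.32167451]), 'tcp_rot': array([[-9.68218089e-01,  2.50106941e-01, -4.99852761e-04],
       [ 2.50107395e-01,  9.68217181e-01, -1.33485419e-03],
       [ 1.50109733e-04, -1.41744684e-03, -9.99998984e-01]]), 'contact_force': array([ 0.66522218, -0.03254944,  0.02915537]), 'torque': array([-0.01264548,  0.06926361, -0.010837  ]), 'gripper_width': 1.0014336439488971}
```

View pics/side0.png

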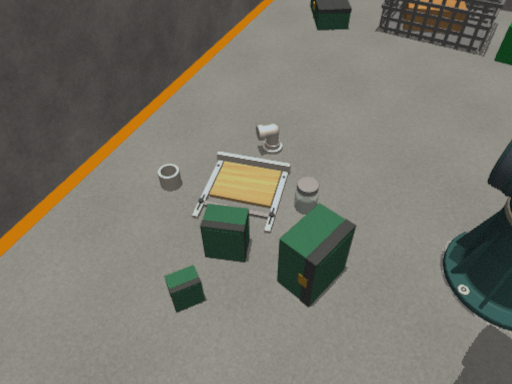

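View pics/top0.png

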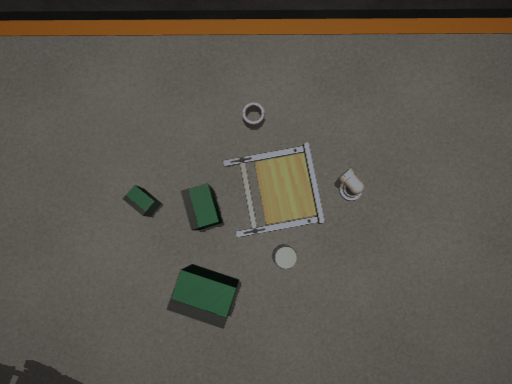

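View pics/wrist0.png

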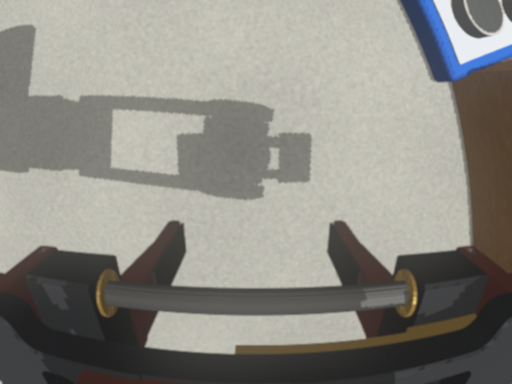

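The side view shows the middle-sized tin at about (226,232), with the rack at (245,185), its stop towards the tin and its fence away from it. In the top view the tin is at (203,207), the deck at (286,188) and the stop bar at (248,195). The larger box at (205,293) and the smaller one at (140,200) are decoys. Next I'll measure.

```bash
cat > h.py <<'E'
import numpy as np,cv2
from cell import *
def cast(n,px,z):
    c=calibration(n);K=c["camera_matrix"];R=np.array(c["R"]);t=np.array(c["t"])
    px=np.atleast_2d(np.array(px,float))
    d=np.c_[(px[:,0]-K[0,2])/K[0,0],(px[:,1]-K[1,2])/K[1,1],np.ones(len(px))]@R
    o=-R.T@t
    s=(z-o[2])/d[:,2]
    return o+d*s[:,None]
def points(n,dep):
    c=calibration(n);K=c["camera_matrix"];R=np.array(c["R"]);t=np.array(c["t"])
    v,u=np.mgrid[:384,:512]
    P=np.stack([(u-K[0,2])/K[0,0]*dep,(v-K[1,2])/K[1,1]*dep,dep],-1)
    return (P-t)@R
def comps(mask,amin=30):
    n,l,s,c=cv2.connectedComponentsWithStats(mask.astype(np.uint8))
    return [(l==i) for i in range(1,n) if s[i,4]>amin]
def rect(pts):
    r=cv2.minAreaRect(pts[:,:2].astype(np.float32)); return r,cv2.boxPoints(r)
E
python3 - <<'E'
from h import *
np.set_printoptions(precision=1,suppress=True)
for n in("top","side"):
    p=np.load(f"/tmp/{n}0p.npy");d=np.load(f"/tmp/{n}0.npy")
    hsv=cv2.cvtColor(p,cv2.COLOR_RGB2HSV);P=points(n,d);H,S,V=[hsv[...,i] for i in range(3)]
    y=(H>12)&(H<32)&(S>80)&(V>100)&(d>0)&(P[...,2]<30)
    for m in comps(y,300):
        v,u=np.nonzero(m); 
        if P[m][:,0].mean()>1000: continue
        q=cast(n,np.c_[u,v],10);print(n,"deck",len(u),np.median(P[m],0),rect(q))
    g=(H>60)&(H<95)&(S>80)&(d>0)
    for m in comps(g,80):
        zz=P[...,2][m];zt=np.percentile(zz,90); mm=m&(P[...,2]>zt-6)
        v,u=np.nonzero(mm);print(n,"green",len(u),"ztop",zt,rect(cast(n,np.c_[u,v],zt)), P[mm].mean(0))
p=np.load("/tmp/top0p.npy");q=cv2.resize(p[90:290,100:380],None,fx=2.8,fy=2.8,interpolation=cv2.INTER_CUBIC)
cv2.imwrite("pics/topz.png",q[:,:,::-1])
E
```

```text
top deck 7579 [991.3  46.9  -3.5] (((983.840576171875, 52.84552001953125), (1252.39501953125, 38.79608154296875), 89.92023468017578), array([[ 963.6, -573.3],
       [1002.4, -573.4],
       [1004.1,  679. ],
       [ 965.3,  679.1]], dtype=float32))
top deck 3217 [585.8 -16.6   8.9] (((586.022216796875, -16.36363983154297), (149.87828063964844, 119.60199737548828), 10.358418464660645), array([[501.6,  29. ],
       [523.1, -88.7],
       [670.5, -61.7],
       [649. ,  55.9]], dtype=float32))
top green 799 ztop 105.88134358534255 (((540.0204467773438, 162.47335815429688), (83.48421478271484, 43.089317321777344), 14.635225296020508), array([[494.2, 172.8],
       [505.1, 131.1],
       [585.9, 152.2],
       [575. , 193.9]], dtype=float32)) [539.4 162.8 104. ]
top green 338 ztop 72.54298098185699 (((558.6336059570312, 305.07720947265625), (56.07422637939453, 29.37339973449707), 51.62799072265625), array([[529.7, 292.2],
       [552.7, 274. ],
       [587.6, 317.9],
       [564.5, 336.2]], dtype=float32)) [558.8 305.7  70.7]
top green 1817 ztop 144.43547971627626 (((365.46136474609375
[... 2208 characters left out ...]
.20586633682251), 71.52698516845703), array([[293.8, 121. ],
       [298.7, 119.4],
       [335.2, 228.6],
       [330.3, 230.3]], dtype=float32)) [314.7 177.5 135. ]
side green 404 ztop 72.9438656690449 (((557.5136108398438, 308.3683166503906), (56.24015426635742, 28.080520629882812), 50.60467529296875), array([[528.8, 295.5],
       [550.5, 277.7],
       [586.2, 321.2],
       [564.5, 339. ]], dtype=float32)) [558.3 308.   71.5]
side green 112 ztop 64.62753119701699 (((537.6064453125, 324.5635070800781), (55.23310470581055, 8.39705753326416), 51.62934875488281), array([[517.2, 305.5],
       [523.8, 300.3],
       [558. , 343.6],
       [551.5, 348.8]], dtype=float32)) [538.1 324.8  64.7]
```

View pics/topz.png

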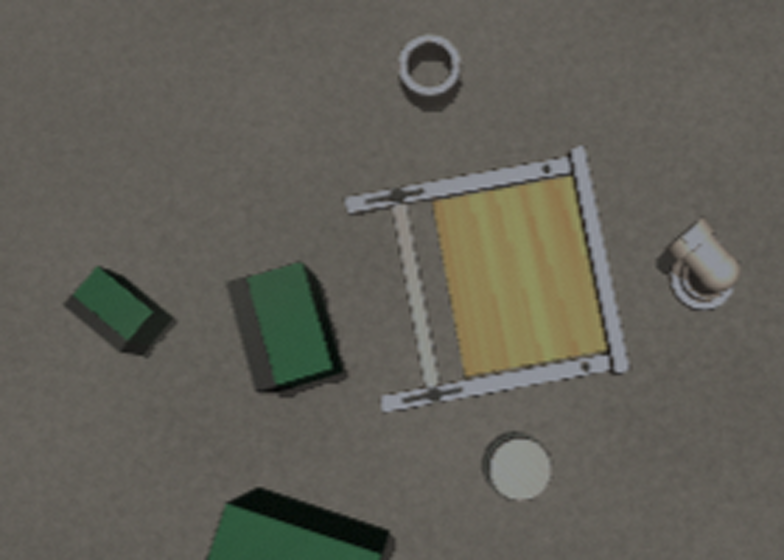

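```bash
cat >> h.py <<'E'
a=np.deg2rad(-79.7); ux=np.array([np.cos(a),np.sin(a),0]); uy=np.array([-ux[1],ux[0],0]); uz=np.array([0,0,1.])
O=np.array([584.8,-11.2,0])
def W(x,y,z): return O+x*ux+y*uy+z*uz
def ORI(sgn=1,tilt=20):
    tl=np.deg2rad(tilt)
    zt=np.sin(tl)*ux-np.cos(tl)*uz
    yt=sgn*uy; xt=np.cross(yt,zt)
    return np.c_[xt,yt,zt]
def fx(n=6):
    return np.mean([(lambda s:[s["contact_force"]@ux,s["contact_force"]@uy,s["contact_force"][2]])(get_state()) for _ in range(n)],0)
E
python3 - <<'E'
from h import *
np.set_printoptions(precision=2,suppress=True)
for s in(1,-1):
  for p in((-246,-14,170),(-246,-14,22),(-120,-14,22),(-130,-14,88),(-70,-14,88),(-120,-14,150),(-130,-10,35),(-45,-10,35)):
    q=inverse_kinematics(W(*p),ORI(s)); print(s,p,W(*p),q, ORI(s)[2,0] if 0 else '')
c=[W(-189,-14.8,0)];print(c)
E
```

```text
1 (-246, -14, 170) [527.04 228.33 170.  ] [ 0.52  0.44  1.53 -0.34  1.31  0.45] 
1 (-246, -14, 22) [527.04 228.33  22.  ] [ 0.52  0.62  1.64 -0.39  1.03  0.56] 
1 (-120, -14, 22) [549.57 104.36  22.  ] [ 0.31  0.58  1.75 -0.44  0.92  0.42] 
1 (-130, -14, 88) [547.78 114.2   88.  ] [ 0.33  0.48  1.7  -0.4   1.05  0.36] 
1 (-70, -14, 88) [558.51  55.17  88.  ] [ 0.22  0.47  1.73 -0.42  1.    0.28] 
1 (-120, -14, 150) [549.57 104.36 150.  ] [ 0.31  0.4   1.65 -0.38  1.17  0.29] 
1 (-130, -10, 35) [551.72 114.92  35.  ] [ 0.33  0.56  1.72 -0.43  0.95  0.41] 
1 (-45, -10, 35) [566.92  31.29  35.  ] [ 0.18  0.55  1.76 -0.46  0.89  0.3 ] 
-1 (-246, -14, 170) [527.04 228.33 170.  ] [ 0.52  0.44  1.53 -0.34  1.31 -2.69] 
-1 (-246, -14, 22) [527.04 228.33  22.  ] [ 0.52  0.62  1.64 -0.39  1.03 -2.58] 
-1 (-120, -14, 22) [549.57 104.36  22.  ] [ 0.31  0.58  1.75 -0.44  0.92 -2.72] 
-1 (-130, -14, 88) [547.78 114.2   88.  ] [ 0.33  0.48  1.7  -0.4   1.05 -2.78] 
-1 (-70, -14, 88) [558.51  55.17  88.  ] [ 0.22  0.47  1.73 -0.42  1.   -2.86] 
-1 (-120, -14, 150) [549.57 104.36 150.  ] [ 0.31  0.4   1.65 -0.38  1.17 -2.85] 
-1 (-130, -10, 35) [551.72 114.92  35.  ] [ 0.33  0.56  1.72 -0.43  0.95 -2.73] 
-1 (-45, -10, 35) [566.92  31.29  35.  ] [ 0.18  0.55  1.76 -0.46  0.89 -2.84] 
[array([536.44, 172.11,   0.  ])]
```

Run:
```python
from h import *
np.set_printoptions(precision=2,suppress=True)
set_gripper(0.5,10)
R=ORI()
move_ptp(W(-247,-15,230),R)
print(move_linear(W(-247,-15,60),speed=120,guard=8))
print(move_linear(W(-247,-15,22),speed=60,guard=5))
wait(0.2);s=get_state();print(s["t"],s["position"]-W(-247,-15,22),fx())
p,d=capture("side"); cv2.imwrite("pics/side1.png",cv2.resize(p[150:330,130:370],None,fx=3,fy=3)[:,:,::-1])
```

```text
False
False
5.3583 [0.32 0.15 0.4 ] [ 0.09 -0.79  0.32]
```

View pics/side1.png

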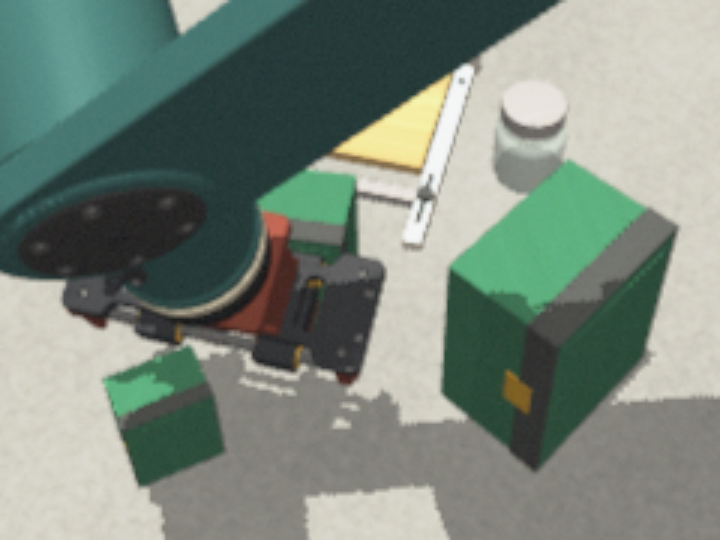

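The gripper is behind the tin (zoomed view, about (300,300)) and clear of the decoys. Now I'll slide the tin.

Run:
```python
from h import *
np.set_printoptions(precision=2,suppress=True)
def xr(): return (get_state()["position"]-O)@ux
print(move_linear(W(-172,-15,22),speed=30,guard=5),xr(),fx(),get_state()["t"])
h=move_linear(W(-130,-15,22),speed=9,guard=3.0)
s=get_state();print(h,xr(),fx(),s["t"])
for i in range(5):
    wait(0.15);print(xr(),fx(),get_state()["t"])
```

```text
False -172.0672439521842 [-2.88 -1.18  1.7 ] 8.0583
True -151.50592640526176 [-1.84  1.35  0.41] 10.4917
-151.55301936711973 [-1.71  0.95  0.11] 10.6417
-151.6627265797201 [-0.24  0.15  0.48] 10.7917
-151.7135045023438 [-0.66  0.62 -0.53] 10.9417
-151.76168078191367 [ 0.32 -0.55 -0.38] 11.0917
-151.79685406327212 [-0.28 -0.21  0.2 ] 11.2417
```

Run:
```python
from h import *
np.set_printoptions(precision=2,suppress=True)
def xr(): return (get_state()["position"]-O)@ux
x=-151.5
for i in range(12):
    x+=0.5
    move_linear(W(x,-15,22),speed=8); wait(0.1); f=fx(10); print(x,xr(),f,get_state()["t"])
    if -f[0]>4.0: break
p,d=capture("top"); cv2.imwrite("pics/top2.png",cv2.resize(p[90:290,100:380],None,fx=2.8,fy=2.8)[:,:,::-1])
p,d=capture("wrist"); cv2.imwrite("pics/wrist2.png",p[:,:,::-1])
```

```text
-151.0 -151.36318639154982 [-3.81 -1.53 -1.77] 11.625
-150.5 -151.17685563940535 [-5.63 -0.94 -0.16] 11.975
```

View pics/top2.png

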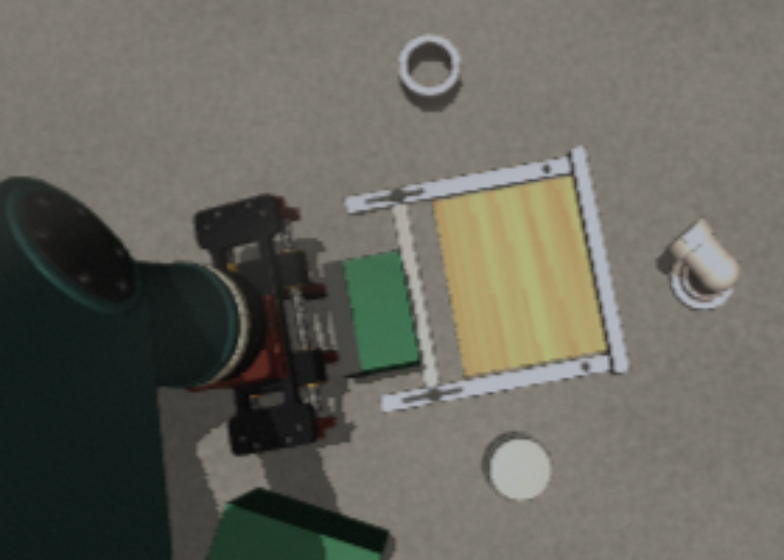

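View pics/wrist2.png

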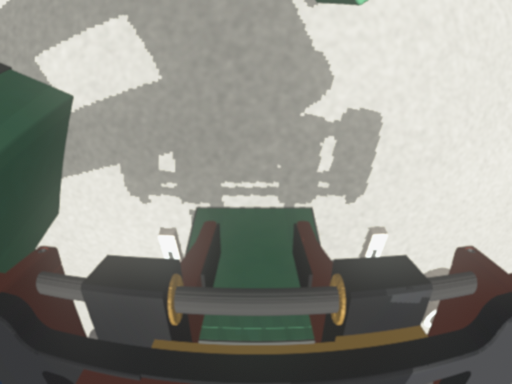

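The tin stands square against the bar, its green top from (345,255) to (420,370) in the zoomed top view. The feel also put the stop face at about x = -82. I'll hold it here and check that it's upright.

Run:
```python
from h import *
np.set_printoptions(precision=2,suppress=True)
for i in range(5):
    wait(0.25); f=fx(10); print(f,(get_state()["position"]-O)@ux)
    if -f[0]<2.5: move_linear(get_state()["position"]+0.8*ux,speed=8)
n="top";p,d=capture(n)
hsv=cv2.cvtColor(p,cv2.COLOR_RGB2HSV);P=points(n,d);H,S,V=[hsv[...,i] for i in range(3)]
g=(H>60)&(H<95)&(S>80)&(d>0)
for m in comps(g,80):
    c=np.median(P[m],0)
    if c[0]<480 or c[0]>650: continue
    mm=m&(P[...,2]>95)
    v,u=np.nonzero(mm);q=cast(n,np.c_[u,v],105);r=rect(q);print(r)
    A=np.c_[P[mm],np.ones(mm.sum())]; c=P[mm]-P[mm].mean(0);print(np.linalg.svd(c,full_matrices=0)[2][2],P[mm].mean(0), (q.mean(0)-O)@np.c_[ux,uy])
print(get_state()["t"])
```

```text
[-5.32 -1.37 -1.94] -151.14227137128603
[-5.55 -1.45 -1.33] -151.16199430993595
[-5.24 -1.07 -0.84] -151.1685526504146
[-5.97 -1.12 -0.28] -151.1749938855811
[-5.46 -0.72 -0.9 ] -151.1588479693862
(((549.2621459960938, 94.47559356689453), (83.8193130493164, 42.950408935546875), 10.159660339355469), array([[504.22, 108.22],
       [511.8 ,  65.94],
       [594.3 ,  80.73],
       [586.73, 123.01]], dtype=float32))
[-0.    0.01 -1.  ] [549.16  94.29 104.08] [-110.13  -16.28]
13.375
```

Pressed at about 5.5 N for over 1.2 s, square and upright. Now I'll tip it from high up.

Run:
```python
from h import *
np.set_printoptions(precision=2,suppress=True)
def xr(): return (get_state()["position"]-O)@ux
move_linear(W(-158,-16,22),speed=30)
move_linear(W(-158,-16,84),speed=100)
h=False;x=-158
while x<-100:
    x+=8; h=move_linear(W(x,-16,84),speed=25,guard=7); print(h,round(xr(),1),fx(4))
    if h: break
wait(0.5);print(fx(),get_state()["t"])
p,d=capture("side"); cv2.imwrite("pics/side3.png",cv2.resize(p[110:290,130:370],None,fx=3,fy=3)[:,:,::-1])
p,d=capture("top"); cv2.imwrite("pics/top3.png",cv2.resize(p[90:290,100:380],None,fx=2.8,fy=2.8)[:,:,::-1])
```

```text
False -149.8 [-0.68  0.24 -0.13]
False -141.9 [-1.51 -0.09  2.39]
True -141.2 [-2.41 -0.72  4.18]
[-1.66  0.64  4.99] 16.1833
```

View pics/top3.png

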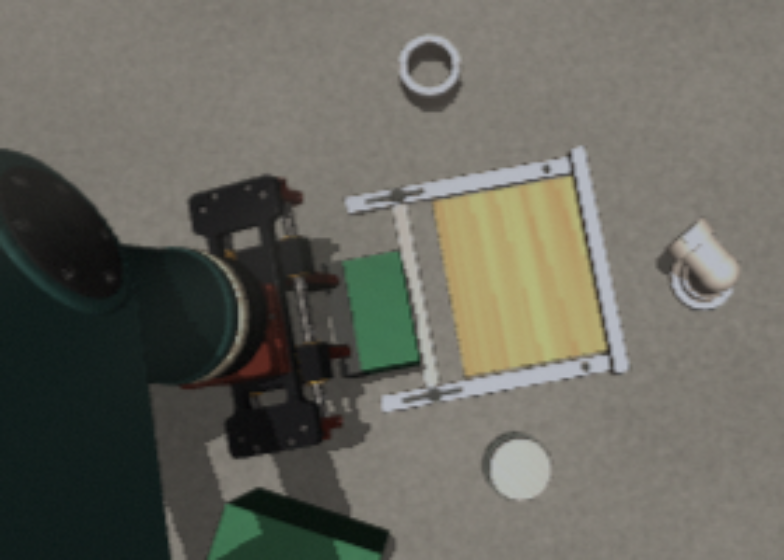

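View pics/side3.png

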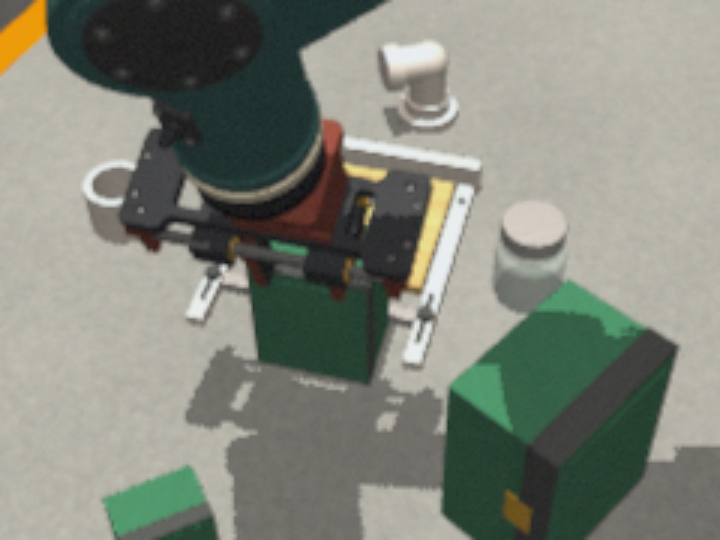

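Run:
```python
from h import *
np.set_printoptions(precision=2,suppress=True)
s=get_state();print(s["position"]-O, (s["position"]-O)@np.c_[ux,uy,uz],s["tcp_rot"]-ORI(),s["contact_force"],s["torque"],s["t"])
n="top";p,d=capture(n)
hsv=cv2.cvtColor(p,cv2.COLOR_RGB2HSV);P=points(n,d);H,S,V=[hsv[...,i] for i in range(3)]
g=(H>60)&(H<95)&(S>80)&(d>0)
for m in comps(g,80):
    c=np.median(P[m],0)
    if c[0]<480 or c[0]>650: continue
    mm=m&(P[...,2]>85)
    c=P[mm]-P[mm].mean(0);print(np.linalg.svd(c,full_matrices=0)[2][2],P[mm].mean(0)-O, (P[mm].mean(0)-O)@np.c_[ux,uy,uz])
p,d=capture("wrist"); cv2.imwrite("pics/wrist3.png",p[:,:,::-1])
```

```text
[-40.6  136.24  84.27] [-141.3   -15.58   84.27] [[ 0.  0.  0.]
 [ 0. -0.  0.]
 [ 0.  0. -0.]] [-1.17  2.34  5.72] [ 0.08  0.09 -0.02] 16.2833
[ 0.01  0.01 -1.  ] [-35.95 105.72 103.87] [-110.45  -16.47  103.87]
```

View pics/wrist3.png

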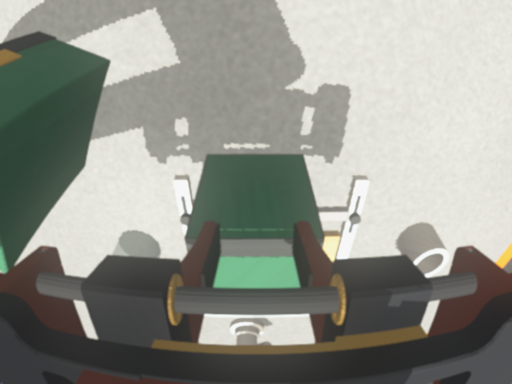

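Run:
```python
from h import *
np.set_printoptions(precision=1,suppress=True)
p,d=capture("wrist");c=calibration("wrist");K=c["camera_matrix"];T=np.array(c["tool_from_camera"])
s=get_state()
v,u=np.mgrid[:384,:512];dx=(u-K[0,2])/K[0,0];dy=(v-K[1,2])/K[1,1];r=np.hypot(dx,dy)+1e-9
k=np.tan(r)/r
P=np.stack([dx*k*d,dy*k*d,d],-1)@T[:3,:3].T+T[:3,3]
Wd=P@s["tcp_rot"].T+s["position"]
Rk=(Wd-O)@np.c_[ux,uy,uz]
for (uu,vv) in [(215,224),(213,228),(210,240),(207,255),(205,270),(200,285),(300,224),(304,235),(310,260),(250,200),(250,230),(250,245),(250,270)]:
    print((uu,vv),d[vv,uu],"tool",P[vv,uu],"rack",Rk[vv,uu],p[vv,uu])
print(s["torque"],s["contact_force"])
q=cv2.resize(p[200:320,170:350],None,fx=4,fy=4); cv2.imwrite("pics/wz.png",q[:,:,::-1])
```

```text
(215, 224) 169.82224 tool [ 10.4 -23.  -26.3] rack [-160.1  -38.5  105.5] [82 71 64]
(213, 228) 163.90204 tool [ 10.5 -23.3 -32.5] rack [-162.2  -38.8  111.2] [85 70 64]
(210, 240) 150.55325 tool [  9.9 -23.  -46.6] rack [-166.4  -38.6  124.7] [82 68 62]
(207, 255) 136.4906 tool [  9.1 -22.3 -61.4] rack [-170.7  -37.9  138.9] [65 64 59]
(205, 270) 122.18858 tool [  9.8 -21.  -76.1] rack [-176.3  -36.6  152.6] [56 59 55]
(200, 285) 118.95753 tool [  5.1 -22.8 -80.9] rack [-173.5  -38.4  158.6] [73 61 56]
(300, 224) 167.7712 tool [ 11.2  25.8 -28.3] rack [-161.5   10.3  107.1] [86 68 61]
(304, 235) 154.5402 tool [ 10.7  26.1 -42.2] rack [-165.7   10.5  120.4] [88 70 62]
(310, 260) 128.5982 tool [ 10.7  24.8 -69.2] rack [-174.9    9.2  145.7] [87 70 62]
(250, 200) 206.38364 tool [12.5 -3.5 12.3] rack [-148.9  -19.    68.4] [61 87 70]
(250, 230) 182.61972 tool [  2.   -3.  -15.5] rack [-148.5  -18.5   98.1] [ 72 110  86]
(250, 245) 180.33647 tool [ -6.   -3.  -20.2] rack [-142.5  -18.5  105.3] [130 134 127]
(250, 270) 193.8751 tool [-28.7  -3.3 -12.7] rack [-118.6  -18.9  105.9] [118 190 144]
[ 0.1  0.  -0. ] [-0.4  2.1  5.5]
```

View pics/wz.png

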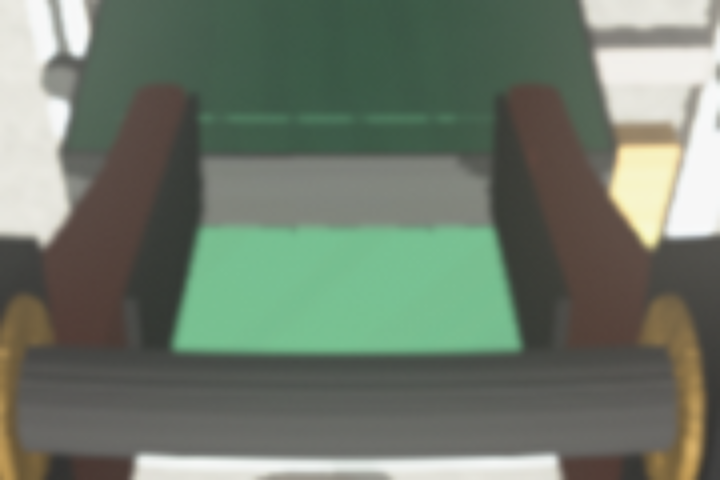

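The tool turns out to be effectively shorter than I took it to be. With the jaws half open, the finger ends lie about 24 mm behind the TCP, so they were resting on the tin's top edge at about 105 mm with roughly 5 N upwards. The tin hasn't moved. I'll back off, lower by 22 mm and push again.

Run:
```python
from h import *
np.set_printoptions(precision=2,suppress=True)
def xr(): return (get_state()["position"]-O)@ux
move_linear(W(-160,-16,85),speed=40)
move_linear(W(-160,-16,61),speed=80); wait(.1)
h=False;x=-160
while x<-104:
    x+=4; h=move_linear(W(x,-16,61),speed=25,guard=5); f=fx(4);print(h,round(xr(),1),f)
    if h or abs(f[2])>5 : break
wait(0.5);print(fx(),get_state()["t"])
p,d=capture("top"); cv2.imwrite("pics/top4.png",cv2.resize(p[90:290,100:380],None,fx=2.8,fy=2.8)[:,:,::-1])
p,d=capture("wrist"); cv2.imwrite("pics/wrist4.png",p[:,:,::-1])
```

```text
False -155.8 [ 0.31 -0.25 -0.44]
False -151.9 [-0.62 -0.79  0.33]
True -149.9 [-2.59  0.98 -0.59]
[-2.15  1.21 -0.42] 18.925
```

View pics/top4.png

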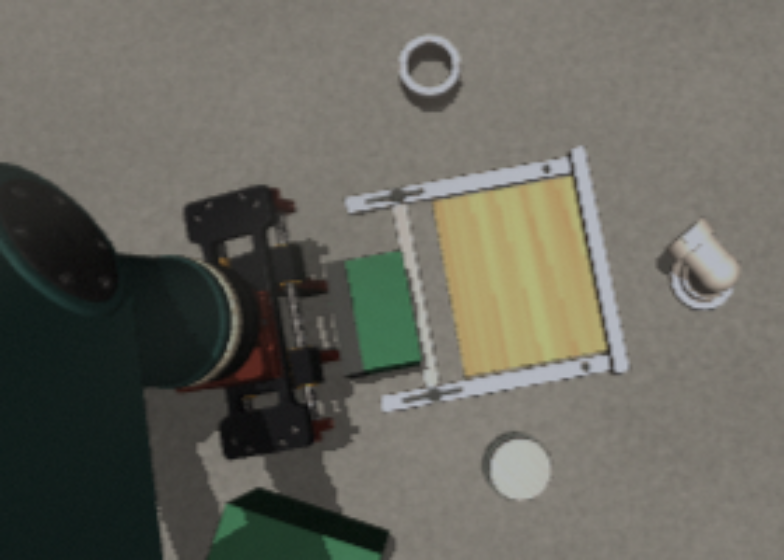

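View pics/wrist4.png

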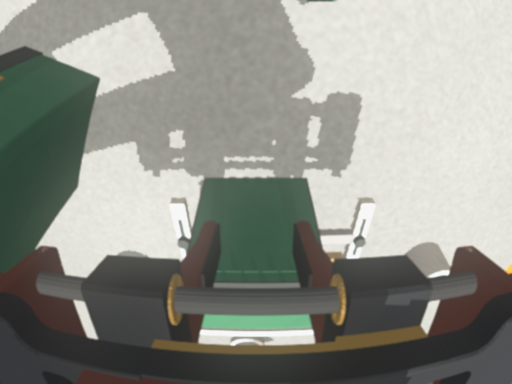

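Contact is now on the lid face itself with a horizontal force of about 2 N, and the tin is just starting to move. I'll keep pushing.

Run:
```python
from h import *
np.set_printoptions(precision=2,suppress=True)
def xr(): return (get_state()["position"]-O)@ux
x=-150
while x<-98:
    x+=6; h=move_linear(W(x,-16,61),speed=35,guard=9); f=fx(4);print(h,round(xr(),1),f)
    if h or abs(f).max()>8 : break
wait(0.6);print(fx(),get_state()["t"])
p,d=capture("top"); cv2.imwrite("pics/top5.png",cv2.resize(p[90:290,100:380],None,fx=2.8,fy=2.8)[:,:,::-1])
p,d=capture("wrist"); cv2.imwrite("pics/wrist5.png",p[:,:,::-1])
```

```text
False -143.9 [-3.49  0.9   1.22]
False -137.8 [-2.97  0.85  0.46]
False -131.8 [-2.09  1.16  0.74]
False -125.6 [-2.01  0.88  0.07]
False -119.5 [-0.27 -0.27 -0.02]
False -113.7 [-0.35  0.59 -0.32]
False -107.8 [-0.18 -0.43  0.35]
False -101.8 [-0.17 -0.99  0.01]
False -95.8 [ 0.05  0.46 -0.26]
[-0.09 -0.16 -0.05] 22.5417
```

View pics/top5.png

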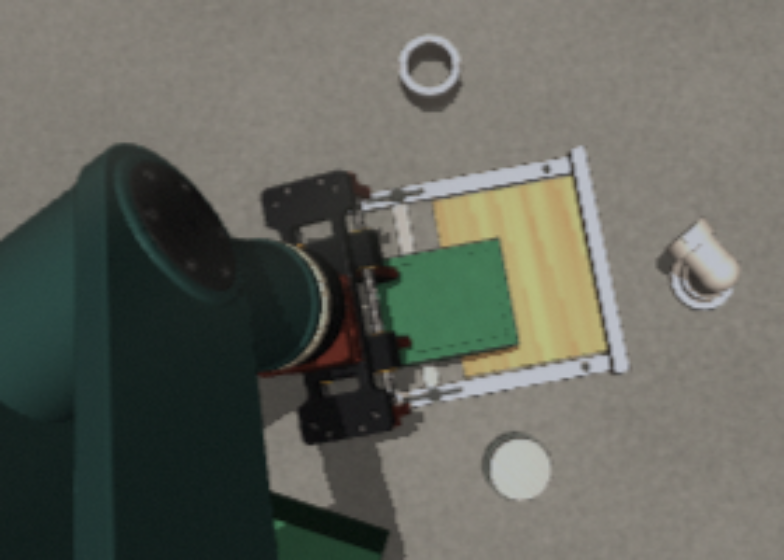

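View pics/wrist5.png

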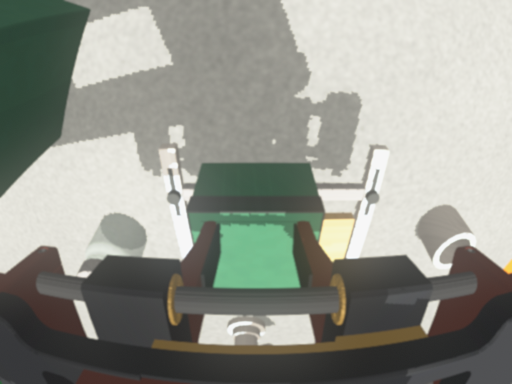

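The tin lies lid up. In the zoomed top view it spans about (383,260) to (518,345). I'll measure it, then slide it home.

```bash
cat >> h.py <<'E'
def lid(n="top",z=70):
    p,d=capture(n);hsv=cv2.cvtColor(p,cv2.COLOR_RGB2HSV);P=points(n,d);H,S,V=[hsv[...,i] for i in range(3)]
    g=(H>60)&(H<95)&(S>80)&(d>0)&(abs(P[...,2]-z)<8)&(abs(P[...,0]-570)<90)&(P[...,1]<140)
    for m in comps(g,300):
        v,u=np.nonzero(m);q=cast(n,np.c_[u,v],z);r,b=rect(q)
        k=(b-O[:2])@np.c_[ux,uy][:2]
        print(n,"size",np.round(r[1],1),"corners rack",np.round(k,1).tolist(),"ctr",np.round(k.mean(0),1),"ztop",np.median(P[...,2][m]).round(1),"edge dirs",[np.rad2deg(np.arctan2(*(k[(i+1)%4]-k[i])[::-1])).round(1) for i in (0,1)])
    return p
E
python3 - <<'E'
from h import *
np.set_printoptions(precision=2,suppress=True)
move_linear(W(-118,-16,61),speed=100)
lid();print(get_state()["t"])
E
```

```text
top size [ 82.7 102.4] corners rack [[-113.4, -56.9], [-11.0, -56.8], [-11.0, 25.9], [-113.5, 25.9]] ctr [-62.2 -15.5] ztop 69.4 edge dirs [np.float64(0.0), np.float64(90.0)]
23.0583
```

The tin lies flat with its lid at 69.4 mm, square, at y = -15.5. Its lower end is at x ≈ -115.5, so it kicked back over the stop as it fell. Now the slide.

Run:
```python
from h import *
np.set_printoptions(precision=2,suppress=True)
def xr(): return (get_state()["position"]-O)@ux
move_linear(W(-136,-15.5,61),speed=80)
print(move_linear(W(-136,-15.5,19),speed=60,guard=6))
print(move_linear(W(-54,-15.5,19),speed=30,guard=6),xr(),fx(),get_state()["t"])
print(move_linear(W(-30,-15.5,19),speed=10,guard=3.5),xr(),fx(),get_state()["t"])
wait(.2);print(fx(),xr());lid()
```

```text
False
False -54.051569144160176 [-2.41 -0.21 -0.17] 27.1667
True -42.66071985120194 [-2.6   0.97  1.49] 28.4583
[-1.02 -0.35  0.05] -42.7493356714215
top size [ 82.7 102.6] corners rack [[-38.7, -57.1], [63.9, -56.9], [63.8, 25.8], [-38.8, 25.6]] ctr [ 12.5 -15.7] ztop 69.3 edge dirs [np.float64(0.1), np.float64(90.1)]
```

Run:
```python
from h import *
np.set_printoptions(precision=2,suppress=True)
def xr(): return (get_state()["position"]-O)@ux
x=-42.6
for i in range(10):
    x+=.5; move_linear(W(x,-15.5,19),speed=8); wait(.1); f=fx(10); print(x,xr(),f)
    if -f[0]>5: break
move_linear(W(-70,-15.5,19),speed=60)
move_linear(W(-90,-15.5,150),speed=120)
move_ptp(W(-200,-16,230),ORI()); wait(.3)
p=lid();lid("side");print(fx(),get_state()["t"])
cv2.imwrite("pics/top6.png",cv2.resize(p[90:290,100:380],None,fx=2.8,fy=2.8)[:,:,::-1])
p,d=capture("side");cv2.imwrite("pics/side6.png",cv2.resize(p[90:270,130:370],None,fx=3,fy=3)[:,:,::-1])
```

```text
-42.1 -42.45562818376813 [-5.02 -1.2  -3.14]
top size [ 82.6 102.8] corners rack [[-39.0, -56.9], [63.9, -57.1], [64.1, 25.5], [-38.7, 25.8]] ctr [ 12.6 -15.7] ztop 69.2 edge dirs [np.float64(-0.1), np.float64(89.9)]
side size [ 77.5 102.5] corners rack [[-39.5, -58.3], [63.0, -58.5], [63.1, 19.0], [-39.4, 19.2]] ctr [ 11.8 -19.6] ztop 70.4 edge dirs [np.float64(-0.1), np.float64(89.9)]
[-0.88  0.28  0.05] 31.9917
```

View pics/top6.png

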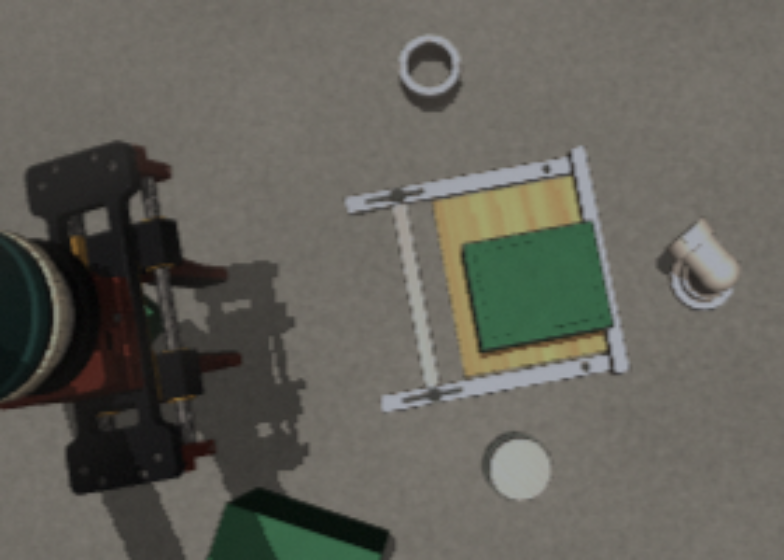

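View pics/side6.png

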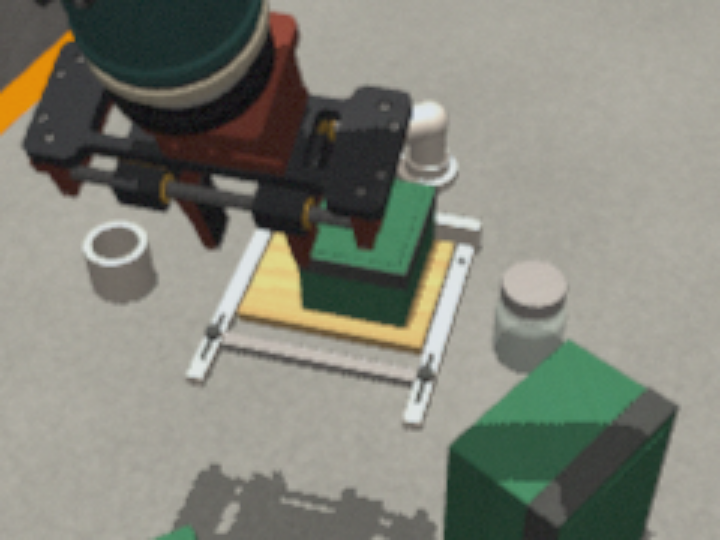

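The tin is home against the fence and square. Its lid spans (465,245) to (610,325) in the zoomed top view, the bystanders are where they were, and the robot is clear of everything. I'll hand in the job.

```bash
python3 -c "
from cell import *
sign_off();print(get_state()['t'])"
```

```text
the job is handed in; nothing more can be done
the job is handed in; nothing more can be done
```

The tin lies lid up on the deck, home against the end fence, and the job is handed in at about 32 s of the 72 s allowed.

**What I did**
- **Stop:** I slid the tin upright to the low stop bar and held it pressed there at about 5.5 N for over 1.2 s. The top camera showed it square to within 0.2° and upright.
- **Tip:** I tipped it over the bar at about 2 to 3.5 N; it landed flat and square, overhanging the stop.
- **Slide:** I slid it to the fence, pressed it home at about 5 N, then backed off clear.

**Last checks (top camera, rack axes)**

| Check | Measured | Required |
|---|---|---|
| Tin centre x | 12.6 mm | 9.5 to 15.5 mm |
| Tin centre y | -15.7 mm | within ±30 mm |
| Lid height | about 69 to 70 mm | 70 mm when flat |
| Squareness to the rack | within about 0.1° | 4.5° |

The coupling, elbow and jar look unmoved in the before and after pictures, though I did not measure them.

**What went wrong or disagreed**
- **First tip attempt:** the fingers end about 24 mm higher than I took them to, so they rested on the tin's top edge with about 5 N upwards. I saw no movement, lowered the fingers and repeated the push.
- **Stop face position:** I first put it at x ≈ -82 mm. With the finger length corrected it is nearer -89 mm.
- **Side camera:** its last view gave y = -19.6 mm and x = 11.8 mm, but the gripper partly hid the tin in that view. Both values are still within the limits.
- **Centring:** I left the tin about 16 mm off the middle line, since that is inside the tolerance.

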